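# Pack the covered vans into the stock tray

## Task

The show is over: put the four covered goods vans away in the stock tray, each standing upright on its wheels and lengthwise inside the bay whose floor has the van's own colour. Set them down without dropping them, and leave the two open coal wagons where they stand.

Things in the scene. Friction and masses are not known exactly. Their poses are not given: they have to be found in the camera images.
- van_red: red covered model goods van, loose, about 90 g, wheels do not turn: 105 long (own x) x 32 wide (own y) x 48 mm tall. From above a closed red roof with a narrow pale grey strip along it. Flat sides to grip across the width, 14 to 43 above the underside; running gear below is 95 x 26. Ends alike. Origin: centre of underside, z up
- van_blue: blue covered model goods van, loose, about 90 g, wheels do not turn: 105 long (own x) x 32 wide (own y) x 48 mm tall. From above a closed blue roof with a narrow pale grey strip along it. Flat sides to grip across the width, 14 to 43 above the underside; running gear below is 95 x 26. Ends alike. Origin: centre of underside, z up
- van_green: green covered model goods van, loose, about 90 g, wheels do not turn: 105 long (own x) x 32 wide (own y) x 48 mm tall. From above a closed green roof with a narrow pale grey strip along it. Flat sides to grip across the width, 14 to 43 above the underside; running gear below is 95 x 26. Ends alike. Origin: centre of underside, z up
- van_yellow: yellow covered model goods van, loose, about 90 g, wheels do not turn: 105 long (own x) x 32 wide (own y) x 48 mm tall. From above a closed yellow roof with a narrow pale grey strip along it. Flat sides to grip across the width, 14 to 43 above the underside; running gear below is 95 x 26. Ends alike. Origin: centre of underside, z up
- bay_red: fixed tray bay with a red floor: 122 long (own x) x 56 wide (own y), inside 116 x 50 (all mm); plywood walls 12 high, floor 4 thick. Origin: centre of underside, 4 above the table (floor 8, wall tops 16 above the table). Four bays, 132 apart lengthwise, 90 sideways, in one low dark wood tray (272 x 164, rim 15 high); colours change places
- bay_blue: fixed tray bay with a blue floor: 122 long (own x) x 56 wide (own y), inside 116 x 50 (all mm); plywood walls 12 high, floor 4 thick. Origin: centre of underside, 4 above the table (floor 8, wall tops 16 above the table). Four bays, 132 apart lengthwise, 90 sideways, in one low dark wood tray (272 x 164, rim 15 high); colours change places
- bay_green: fixed tray bay with a green floor: 122 long (own x) x 56 wide (own y), inside 116 x 50 (all mm); plywood walls 12 high, floor 4 thick. Origin: centre of underside, 4 above the table (floor 8, wall tops 16 above the table). Four bays, 132 apart lengthwise, 90 sideways, in one low dark wood tray (272 x 164, rim 15 high); colours change places
- bay_yellow: fixed tray bay with a yellow floor: 122 long (own x) x 56 wide (own y), inside 116 x 50 (all mm); plywood walls 12 high, floor 4 thick. Origin: centre of underside, 4 above the table (floor 8, wall tops 16 above the table). Four bays, 132 apart lengthwise, 90 sideways, in one low dark wood tray (272 x 164, rim 15 high); colours change places
- open_green: green open-topped model coal wagon, loose, does not belong in the tray: 105 long (own x) x 32 wide (own y) x 43 mm tall, about 90 g. From above a green rim round a black coal load, no roof. Origin: centre of its underside, z up
- open_red: red open-topped model coal wagon, loose, does not belong in the tray: 105 long (own x) x 32 wide (own y) x 43 mm tall, about 90 g. From above a red rim round a black coal load, no roof. Origin: centre of its underside, z up

How it is judged (in metres and radians):
At the end, for the whole second after the job is handed in: Each covered van is in the bay of its colour: on its floor (to 4 mm), upright (0.12 rad), along it (0.26 rad), centred to 13 mm lengthwise and 15 mm sideways, released, at rest; both open wagons upright (0.12 rad) and within 20 mm of where they stood (x of van_red in the frame of bay_red between -0.013 and 0.013 m and y of van_red in the frame of bay_red between -0.015 and 0.015 m and z of van_red in the frame of bay_red between 0 and 0.008 m and angle between the x axis of van_red and the x axis of bay_red, either way round below 0.26 rad and angle between each of van_red, van_blue, van_green, van_yellow, open_green, open_red's own z axis and vertical below 0.12 rad and linear speed of each of van_red, van_blue, van_green, van_yellow below 0.02 m/s and contact force between each of van_red, van_blue, van_green, van_yellow and the fingers below 0.05 N and x of van_blue in the frame of bay_blue between -0.013 and 0.013 m and y of van_blue in the frame of bay_blue between -0.015 and 0.015 m and z of van_blue in the frame of bay_blue between 0 and 0.008 m and angle between the x axis of van_blue and the x axis of bay_blue, either way round below 0.26 rad and x of van_green in the frame of bay_green between -0.013 and 0.013 m and y of van_green in the frame of bay_green between -0.015 and 0.015 m and z of van_green in the frame of bay_green between 0 and 0.008 m and angle between the x axis of van_green and the x axis of bay_green, either way round below 0.26 rad and x of van_yellow in the frame of bay_yellow between -0.013 and 0.013 m and y of van_yellow in the frame of bay_yellow between -0.015 and 0.015 m and z of van_yellow in the frame of bay_yellow between 0 and 0.008 m and angle between the x axis of van_yellow and the x axis of bay_yellow, either way round below 0.26 rad and distance of each of open_green, open_red from where it was at the start of the episode below 0.02 m); the robot touches nothing.
It fails at once if a van is dropped or thrown (faster than 0.6 m/s while the robot does not touch it) ((contact force between van_red and the fingers below 0.05 N and contact force between van_red and the arm below 0.05 N and linear speed of van_red above 0.6 m/s) or (contact force between van_blue and the fingers below 0.05 N and contact force between van_blue and the arm below 0.05 N and linear speed of van_blue above 0.6 m/s) or (contact force between van_green and the fingers below 0.05 N and contact force between van_green and the arm below 0.05 N and linear speed of van_green above 0.6 m/s) or (contact force between van_yellow and the fingers below 0.05 N and contact force between van_yellow and the arm below 0.05 N and linear speed of van_yellow above 0.6 m/s)).
It fails at once if an open wagon is shifted more than 20 mm (distance of any of open_green, open_red from where it was at the start of the episode above 0.02 m).
It also fails if it takes over 106 s, if anything falls off the work surface, if the arm or the gripper's body presses on something with over 40 N, if the wrist force passes 120 N, or if a joint passes its speed limit or range.

## Robot

A 7-joint arm with a two-finger parallel gripper is mounted at the origin on the work surface. World frame = base frame: x ahead of the robot, y to its left, z up, the work surface at z = 0. Lengths are in mm, angles in rad, forces in N, time in s.
With the tool pointing down it reaches from about 425 to 925 mm from the base axis. Payload 6.8 kg.
Tool frame: the origin (TCP) lies at the very end of the fingers, on their centre line; the grasp point (between the pads) lies 19 mm behind it; z points along the fingers, y is the line along which they close (so a half turn about z gives the same grasp; the last joint's range is limited). The gripper opens to 85 mm and grips with 20 to 120 N. Pads are 22 mm wide; open, the fingers measure 114 mm over their backs; the gripper's body (76 mm by 85 mm) begins 54 mm behind the grasp point. The pads swing forward as they close: fully open they stand 13 mm farther back than shut.
Start: joints at [1.219, 0.477, 0.022, 1.555, -0.011, 1.109, -0.083], TCP at [162.948, -655.054, 206.508] pointing down, gripper open.
Joint ranges: [-2.96, 2.96], [-0.34, 2.1], [-1.41, 1.46], [0.24, 2.44], [-1.37, 4.51], [0.17, 1.92], [-2.96, 2.96]. Speed limits (rad/s): [2.39, 2.39, 3.14, 3.14, 3.14, 3.14, 3.14].

## Interface

Orientations are given as a unit quaternion [x, y, z, w].
In Python, from plant import manip, eyes, order gives the robot as it stands.
- The arm moves only by the tool apply_moves, never from a script. Its arguments are lists of equal length, an entry for each row: "linear": the shift along the tool's x, y, z in units of 30 mm (1.0 is 30 mm), a list of three; "dr": the turn, a rotation vector about the tool's x, y, z in degrees, a list of three; "jaw": the opening, from 0 (shut) to 1 (fully open). In form: {"linear": [[x, y, z], ...], "dr": [[wx, wy, wz], ...], "jaw": [jaw, ...]}. A call has 1 to 8 rows; each row shifts and turns the commanded pose from where the row before left it, along the tool's axes as they then stand; what a row does not reach is not made up. A row lasts 1/10 s, in which the tool goes at most 50 mm and 8.59 degrees, less where a joint would pass 70% of its speed; a pose out of reach is approached as far as the arm can. A call is refused whole if a number of a shift passes 1 or a number of a turn 8.59, either way. A call with a gripper value outside its range is refused whole. The fingers move at their own pace and stop on an object; "squeeze" is the grip in N (left out, the last holds). Time passes only in rows, so rows that do not move let the fingers close. It gives the time, the measured TCP pose, the force, the opening and the grip force at its end, in the units of the state.
- manip.sense(): the state, without advancing time (a new reading comes with each control period).
- eyes.get_image(name): name is "scene" or "top"; returns the picture (480x640x3 uint8, blue, green, red); there is no depth.
- eyes.get_calibration(name): a dict with "fx", "fy", "cx", "cy" (pixels), "rvec" (rotation vector, rad) and "tvec" (3), from world to camera coordinates, as OpenCV has them. Camera axes: x right, y down, z forward; pixel columns grow to the right and rows downward; lengths in mm; the calibration is good to about 2 mm. A picture is of the moment at which its call begins. get_calibration takes no time and is no camera call.
- order.hand_in(): hands the job in; it is judged then, once.
The state is a dict: "t": time; "joint_pos": joint angles; "joint_vel": joint speeds; "joint_torque": joint torques, N m; "tool_pos": TCP position; "tcp_rot": TCP orientation; "force": force on the tool from outside, world axes, zero at the start; "torque": the same for the moment, N m; "opening": finger opening in mm; "grip_force": force on a finger pad.
Only numpy, scipy, OpenCV 4.12 (cv2) and the standard library are available. Lean on these libraries where they do the work, as an engineer would, in place of code of your own. Each camera call takes 0.05 s, during which the arm holds its last target. There are 200 camera calls.

## Working session

There is one attempt and no reset: what is moved stays moved. The work goes in short steps, Python scripts to look and compute and a tool call to move; the robot and the scene stay as the last step left them, time stands still between calls to the robot, and variables do not carry over. Pictures are saved under pics/ and viewed, at most 14 in all, crops included, and the job is handed in when it is done.

Besides the shell and the picture viewer there is one more tool, called after "Call:" as name(argument=value, ...) on one line, values as JSON. apply_moves: Moves the arm, as the interface text tells. Its arguments: {"type":"object","properties":{"linear":{"type":"array","items":{"type":"array","items":{"type":"number"}}},"dr":{"type":"array","items":{"type":"array","items":{"type":"number"}}},"jaw":{"type":"array","items":{"type":"number"}},"squeeze":{"type":"number"}},"required":["linear","dr","jaw"]}

```bash
ls; mkdir -p pics; python3 - <<'E'
from plant import manip, eyes, order
import cv2
for n in("top","scene"):
    cv2.imwrite(f"pics/{n}0.png",eyes.get_image(n)); print(eyes.get_calibration(n))
print(manip.sense())
E
```

```text
pics
{'fx': 491.6090789435933, 'fy': 491.6090789435933, 'cx': 319.6075021062162, 'cy': 240.17624172121623, 'rvec': array([ 2.18335576, -2.18688952,  0.07873606]), 'tvec': array([  40.05690286,  555.38116508, 1091.86562559])}
{'fx': 617.2983785173077, 'fy': 617.2983785173077, 'cx': 324.19302283479595, 'cy': 240.43129285770786, 'rvec': array([ 0.67760557,  2.7132839 , -0.99774494]), 'tvec': array([ 454.0553281 , -182.40565752, 1537.53031541])}
{'t': 0.1, 'joint_pos': array([ 1.21889491,  0.47771695,  0.02233609,  1.55636075, -0.01149771,
        1.10925847, -0.08310591]), 'joint_vel': array([-0.00215537, -0.00257019, -0.00162451, -0.00208176, -0.00126773,
        0.00054405, -0.00129359]), 'joint_torque': array([ 3.88665096e-03, -5.97760785e+01,  1.61332246e+00, -2.81952113e+01,
        1.27583864e-02,  5.09690261e-03,  1.29867880e-05]), 'tool_pos': array([ 162.79417698, -654.49146579,  205.61970363]), 'tcp_rot': array([ 9.92577711e-01,  1.21609352e-01, -1.55641541e-04, -7.92579040e-04]), 'force': array([ 0.68667524, -1.01634774,  0.49863301]), 'torque': array([-0.00963772, -0.057107  , -0.02027079]), 'grip_force': 0.0, 'opening': 85.70407538937765}
```

View pics/top0.png

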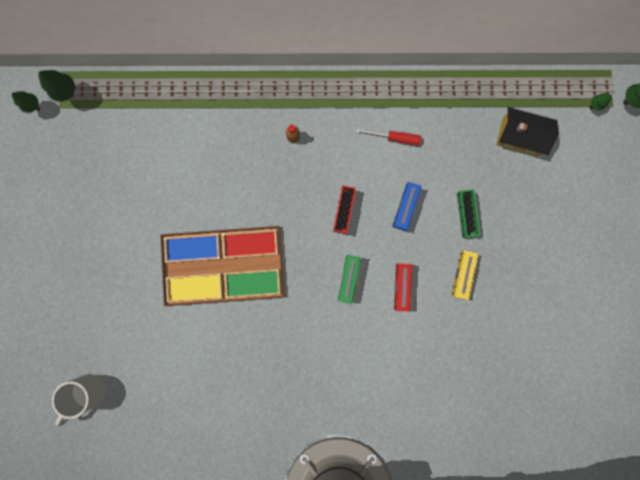

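View pics/scene0.png

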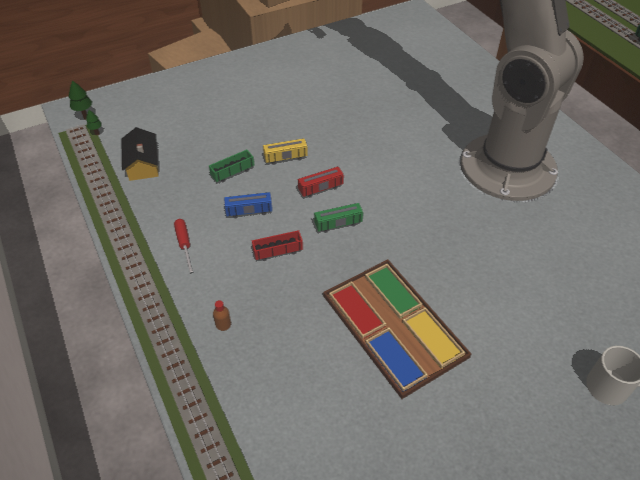

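The top view shows the tray on the left (bays at about (192,248) blue, (250,244) red, (194,288) yellow and (252,284) green). The vans are at red (404,287), blue (408,206), green (349,279) and yellow (467,275). The open wagons are at (345,210) red and (469,214) green.

```bash
cat > h.py <<'E'
from plant import manip, eyes, order
import cv2, numpy as np
from scipy.spatial.transform import Rotation as R
HUE={'red':(170,8),'blue':(105,125),'green':(45,85),'yellow':(20,33)}
def rays(n,px,z):
    c=eyes.get_calibration(n); Rm=cv2.Rodrigues(c['rvec'])[0]; o=-Rm.T@c['tvec']
    px=np.atleast_2d(px).astype(float)
    d=np.c_[(px[:,0]-c['cx'])/c['fx'],(px[:,1]-c['cy'])/c['fy'],np.ones(len(px))]@Rm
    return o+d*((z-o[2])/d[:,2])[:,None]
def blobs(n,im,vmin=90,smin=110,amin=150):
    h=cv2.cvtColor(im,cv2.COLOR_BGR2HSV); out=[]
    for k,(a,b) in HUE.items():
        H=h[...,0]; m=((H>=a)&(H<=b)) if a<b else ((H>=a)|(H<=b))
        m=(m&(h[...,1]>smin)&(h[...,2]>vmin)).astype(np.uint8)
        m=cv2.morphologyEx(m,cv2.MORPH_CLOSE,np.ones((5,5)))
        for c in cv2.findContours(m,cv2.RETR_EXTERNAL,cv2.CHAIN_APPROX_NONE)[0]:
            if cv2.contourArea(c)>amin: out.append((k,c[:,0]))
    return out
def rect(n,c,z):
    p=rays(n,c,z)[:,:2].astype(np.float32); (x,y),(w,l),a=cv2.minAreaRect(p)
    b=a if w>=l else a+90
    return round(x,1),round(y,1),round(max(w,l),1),round(min(w,l),1),round((b+90)%180-90,1)
def tool():
    s=manip.sense(); M=R.from_quat(s['tcp_rot']).as_matrix()
    return s,M
E
python3 - <<'E'
from h import *
for n in("top","scene"):
    im=cv2.imread(f"pics/{n}0.png"); c=eyes.get_calibration(n);print(n,-cv2.Rodrigues(c['rvec'])[0].T@c['tvec'])
    for k,c in blobs(n,im):
        r=rect(n,c,46)
        print(k,c.mean(0).round(), 'z48',r,'z8',rect(n,c,8))
im=cv2.imread("pics/top0.png")
cv2.imwrite("pics/crop.png",cv2.resize(im[170:320,320:500],None,fx=4,fy=4,interpolation=cv2.INTER_NEAREST))
E
```

```text
top [ 475.87824986   39.67241521 1128.79995088]
red [403. 287.] z48 (450.5, -143.7, 102.0, 34.2, -3.1) z8 (449.6, -150.2, 105.6, 35.4, -3.1)
red [250. 244.] z48 (546.4, 193.3, 110.1, 46.8, -86.0) z8 (548.9, 198.7, 114.0, 48.5, -86.0)
red [344. 209.] z48 (622.4, -15.9, 104.3, 31.4, -11.5) z8 (627.5, -17.8, 108.0, 32.5, -11.5)
red [404. 138.] z48 (783.2, -151.0, 72.5, 23.3, 80.3) z8 (794.0, -157.7, 75.0, 24.1, 80.3)
blue [192. 248.] z48 (537.4, 321.6, 106.4, 43.9, -85.8) z8 (539.5, 331.5, 110.2, 45.4, -85.8)
blue [407. 206.] z48 (629.8, -155.0, 105.7, 33.5, -19.0) z8 (635.2, -161.9, 109.5, 34.7, -19.0)
green [252. 283.] z48 (459.3, 187.6, 105.5, 42.1, -86.0) z8 (458.7, 192.8, 109.2, 43.6, -86.0)
green [349. 279.] z48 (468.1, -25.5, 99.8, 29.9, -10.9) z8 (467.8, -27.8, 103.3, 31.0, -10.9)
green [469. 213.] z48 (612.9, -290.7, 102.1, 36.8, 6.0) z8 (617.7, -302.3, 105.7, 38.1, 6.0)
yellow [194. 288.] z48 (450.2, 314.7, 113.7, 50.8, -86.3) z8 (449.3, 324.3, 117.7, 52.5, -86.3)
yellow [465. 275.] z48 (477.6, -279.6, 104.2, 38.7, -13.3) z8 (477.6, -290.8, 107.8, 40.1, -13.3)
scene [ 940.3626
[... 465 characters left out ...]
5.7, 327.9, 111.0, 45.6, -86.1)
blue [248. 205.] z48 (633.5, -143.1, 102.9, 58.9, -19.2) z8 (621.9, -178.3, 106.8, 61.1, -19.2)
green [393. 290.] z48 (472.8, 210.9, 104.9, 41.3, -86.2) z8 (455.1, 189.1, 108.8, 42.9, -86.2)
green [339. 216.] z48 (470.9, -14.5, 105.8, 51.5, -11.1) z8 (453.1, -44.8, 109.9, 53.5, -11.1)
green [231. 165.] z48 (615.3, -280.1, 108.6, 55.3, 6.3) z8 (603.0, -320.5, 112.7, 57.4, 6.3)
yellow [432. 337.] z48 (466.5, 341.9, 116.7, 52.2, -85.8) z8 (448.6, 325.1, 121.1, 54.2, -85.8)
yellow [142. 171.] z48 (809.9, -366.2, 71.5, 66.1, -15.8) z8 (805.0, -409.8, 74.2, 68.6, -15.8)
yellow [285. 150.] z48 (479.9, -267.4, 108.3, 64.2, -13.9) z8 (462.4, -307.2, 112.4, 66.6, -13.9)
```

View pics/crop.png

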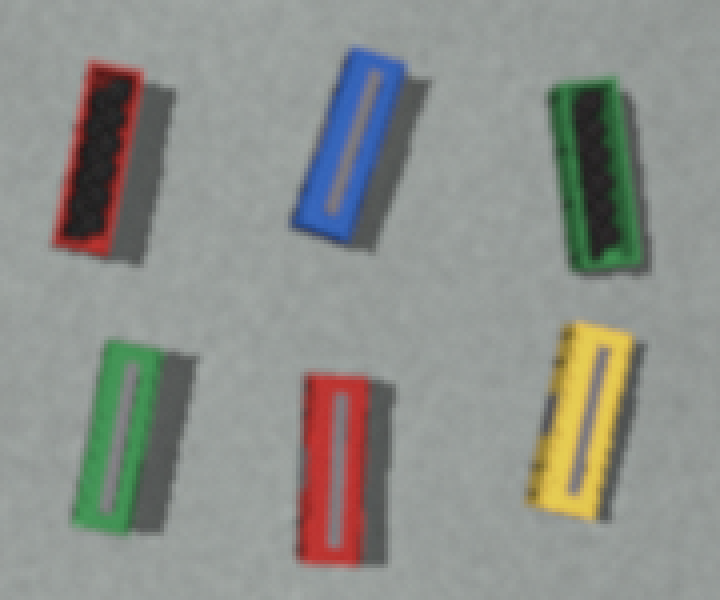

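```bash
cat >> h.py <<'E'
def rem(x,y,z,yaw):
    s,M=tool(); T=R.from_euler('z',yaw,degrees=True).as_matrix()@np.diag([1,-1,-1.])
    d=M.T@(np.array([x,y,z])-s['tool_pos'])/30
    r=R.from_matrix(M.T@T).as_rotvec(degrees=True)
    # shift as seen after the turn
    d2=T.T@(np.array([x,y,z])-s['tool_pos'])/30
    print('t',round(s['t'],2),'pos',s['tool_pos'].round(1),'open',round(s['opening'],1),'units',d.round(2),'turn',r.round(1),'units after turn',d2.round(2))
    print('q',s['joint_pos'].round(2),'F',s['force'].round(1))
E
python3 - <<'E'
from h import *
im=cv2.imread("pics/top0.png"); h=cv2.cvtColor(im,cv2.COLOR_BGR2HSV)
for k,c in blobs('top',im):
    m=np.zeros(im.shape[:2],np.uint8); cv2.fillPoly(m,[c.astype(np.int32)],1); m=cv2.erode(m,np.ones((5,5)))
    g=(m>0)&(h[...,1]<100)&(h[...,2]>80)
    if g.sum()>20:
        ys,xs=np.nonzero(g); print(k,g.sum(),rays('top',[[xs.mean(),ys.mean()]],48).round(1), rect('top',np.c_[xs,ys],48))
rem(477.5,-282,130,-13.3)
E
```

```text
red 127 [[ 449.7 -145.4   48. ]] (449.4, -145.4, 81.0, 7.2, -3.4)
blue 129 [[ 630.1 -156.4   48. ]] (630.3, -156.5, 82.9, 7.0, -19.0)
green 175 [[467.4 -25.7  48. ]] (468.0, -25.9, 84.9, 9.8, -11.0)
yellow 112 [[ 476.3 -283.1   48. ]] (476.6, -283.1, 81.1, 6.6, -13.1)
t 0.1 pos [ 162.8 -654.5  205.6] open 85.7 units [13.18 -9.51  2.53] turn [-0.1  0.  27.3] units after turn [  7.35 -14.5    2.52]
q [ 1.22  0.48  0.02  1.56 -0.01  1.11 -0.08] F [ 0.7 -1.   0.5]
```

Call:
apply_moves(linear=[[0.9,-0.65,0.1],[0.9,-0.65,0.1],[0.9,-0.65,0.1],[0.9,-0.65,0.1],[0.9,-0.65,0.1],[0.9,-0.65,0.1],[0.9,-0.65,0.1],[0.9,-0.65,0.1]], dr=[[0,0,0],[0,0,0],[0,0,0],[0,0,0],[0,0,0],[0,0,0],[0,0,0],[0,0,0]], jaw=[1,1,1,1,1,1,1,1], squeeze=40)

```text
t: 0.9
tool_pos: [335.4, -450.2, 182.1]
tcp_rot: [0.993, 0.122, -0.0, -0.0]
force: [0.2, 0.9, -0.2]
opening: 85.1
grip_force: 0.0
```

Call:
apply_moves(linear=[[0.9,-0.65,0.2],[0.9,-0.65,0.2],[0.9,-0.65,0.2],[0.9,-0.65,0.2],[0.9,-0.65,0.2],[0.9,-0.65,0.2],[0.5,-0.4,0.2],[0,0,0]], dr=[[0,0,0],[0,0,0],[0,0,0],[0,0,0],[0,0,0],[0,0,0],[0,0,0],[0,0,0]], jaw=[1,1,1,1,1,1,1,1])

```text
t: 1.7
tool_pos: [477.0, -279.9, 139.5]
tcp_rot: [0.992, 0.124, -0.0, -0.001]
force: [-0.2, 0.4, 0.4]
opening: 85.4
grip_force: 0.0
```

Call:
apply_moves(linear=[[0,0,0],[0,0,0],[0,0,0],[0,0,0],[0,0,0]], dr=[[0,0,7],[0,0,7],[0,0,7],[0,0,6.3],[0,0,0]], jaw=[1,1,1,1,1])

```text
t: 2.2
tool_pos: [474.6, -284.9, 140.5]
tcp_rot: [0.993, -0.117, -0.0, 0.0]
force: [-0.2, 0.3, -0.6]
opening: 85.3
grip_force: 0.0
```

```bash
python3 -c "
from h import *
rem(477,-283,15,-13.2)"
```

```text
t 2.2 pos [ 474.6 -284.9  140.5] open 85.3 units [ 0.07 -0.08  4.18] turn [ 0.   0.  -0.3] units after turn [ 0.06 -0.08  4.18]
q [ 0.48  0.36 -0.06  1.91  0.03  0.88 -1.41] F [-0.2  0.3 -0.6]
```

Call:
apply_moves(linear=[[0.07,-0.08,0.8],[0,0,0.8],[0,0,0.8],[0,0,0.8],[0,0,0.6],[0,0,0.38],[0,0,0],[0,0,0]], dr=[[0,0,0],[0,0,0],[0,0,0],[0,0,0],[0,0,0],[0,0,0],[0,0,0],[0,0,0]], jaw=[1,1,1,1,1,1,0.2,0.2])

```text
t: 3.0
tool_pos: [478.3, -282.3, 15.6]
tcp_rot: [0.993, -0.116, 0.0, 0.0]
force: [-0.2, -0.3, 0.1]
opening: 59.0
grip_force: 0.0
```

Call:
apply_moves(linear=[[0,0,0],[0,0,0],[0,0,0]], dr=[[0,0,0],[0,0,0],[0,0,0]], jaw=[0.2,0.2,0.2])

```text
t: 3.3
tool_pos: [478.8, -282.5, 16.4]
tcp_rot: [0.993, -0.116, 0.001, 0.0]
force: [-0.6, 0.2, 5.5]
opening: 29.8
grip_force: 39.1
```

Call:
apply_moves(linear=[[0,0,-0.3],[0,0,-0.6],[0,0,-0.8],[0,0,-0.8],[0,0,-0.8],[0,0,-0.4],[0,0,0]], dr=[[0,0,0],[0,0,0],[0,0,0],[0,0,0],[0,0,0],[0,0,0],[0,0,0]], jaw=[0.2,0.2,0.2,0.2,0.2,0.2,0.2])

```text
t: 4.0
tool_pos: [479.3, -282.3, 128.1]
tcp_rot: [0.993, -0.116, 0.002, 0.001]
force: [0.4, -0.4, -0.8]
opening: 29.5
grip_force: 39.5
```

```bash
python3 -c "
from h import *
rem(448.4,324.1,128,94.1)
s=manip.sense();print(s['grip_force'])
cv2.imwrite('pics/s1.png',eyes.get_image('scene'))"
```

```text
t 4.0 pos [ 479.3 -282.3  128.1] open 29.5 units [ -5.66 -19.43  -0.03] turn [ 2.000e-01 -1.000e-01 -1.074e+02] units after turn [20.24  0.42  0.  ]
q [ 0.47  0.37 -0.07  1.92  0.03  0.85 -1.41] F [ 0.4 -0.4 -0.8]
39.541332819499075
```

View pics/s1.png

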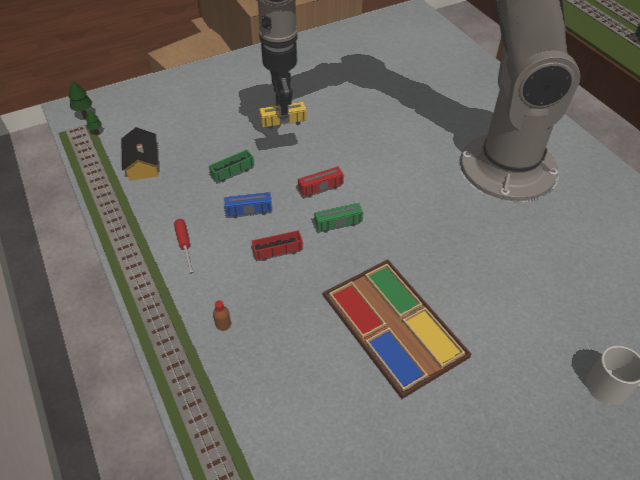

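The yellow van hangs level in the gripper at about (283,113), and everything else is undisturbed.

Call:
apply_moves(linear=[[0,0,0],[0,0,0],[0,0,0],[0,0,0],[0,0,0],[0,0,0],[0,0,0],[0,0,0]], dr=[[0,0,-4],[0,0,-8],[0,0,-8],[0,0,-8],[0,0,-8],[0,0,-8],[0,0,-8],[0,0,-8]], jaw=[0.2,0.2,0.2,0.2,0.2,0.2,0.2,0.2])

```text
t: 4.85
tool_pos: [477.1, -281.2, 124.4]
tcp_rot: [0.917, 0.399, -0.001, -0.001]
force: [0.5, -0.2, 0.3]
opening: 29.5
grip_force: 39.5
```

Call:
apply_moves(linear=[[0,0,0],[0,0,0],[0,0,0],[0,0,0],[0,0,0],[0,0,0],[0,0,0],[0.5,0,0]], dr=[[0,0,-8],[0,0,-8],[0,0,-8],[0,0,-8],[0,0,-8],[0,0,-7.4],[0,0,0],[0,0,0]], jaw=[0.2,0.2,0.2,0.2,0.2,0.2,0.2,0.2])

```text
t: 5.65
tool_pos: [476.1, -268.1, 124.9]
tcp_rot: [0.684, 0.729, -0.0, -0.001]
force: [0.3, 0.1, -0.1]
opening: 29.1
grip_force: 39.5
```

Call:
apply_moves(linear=[[1,0,0],[1,0,0],[1,0,0],[1,0,0],[1,0,0],[1,0,0],[1,0,0],[1,0,0]], dr=[[0,0,0],[0,0,0],[0,0,0],[0,0,0],[0,0,0],[0,0,0],[0,0,0],[0,0,0]], jaw=[0.2,0.2,0.2,0.2,0.2,0.2,0.2,0.2])

```text
t: 6.45
tool_pos: [458.9, -25.1, 125.8]
tcp_rot: [0.682, 0.731, -0.0, -0.0]
force: [-0.1, 0.0, -1.2]
opening: 29.3
grip_force: 39.5
```

```bash
python3 -c "
from h import *
rem(448.4,324.1,128,94.1)"
```

```text
t 6.45 pos [458.9 -25.1 125.8] open 29.3 units [11.64  0.45 -0.07] turn [-0.  -0.  -0.2] units after turn [11.64  0.48 -0.07]
q [ 0.44  0.29 -0.59  2.1   0.22  0.81 -0.22] F [-0.1  0.  -1.2]
```

Call:
apply_moves(linear=[[1,0,0],[1,0,0],[1,0,0],[1,0,0],[1,0.2,0],[1,0.2,0],[1,0,0],[1,0,0]], dr=[[0,0,0],[0,0,0],[0,0,0],[0,0,0],[0,0,0],[0,0,0],[0,0,0],[0,0,0]], jaw=[0.2,0.2,0.2,0.2,0.2,0.2,0.2,0.2])

```text
t: 7.25
tool_pos: [453.6, 214.7, 125.7]
tcp_rot: [0.682, 0.731, -0.0, -0.0]
force: [-0.1, 0.0, -0.9]
opening: 29.0
grip_force: 39.6
```

Call:
apply_moves(linear=[[1,0,0],[1,0,0],[1,0,0],[0.5,0,0],[0,0,0],[0,0,0]], dr=[[0,0,0],[0,0,0],[0,0,0],[0,0,0],[0,0,0],[0,0,0]], jaw=[0.2,0.2,0.2,0.2,0.2,0.2])

```text
t: 7.85
tool_pos: [447.1, 316.5, 125.6]
tcp_rot: [0.682, 0.732, -0.001, 0.0]
force: [-0.4, 0.3, -0.9]
opening: 29.5
grip_force: 39.6
```

```bash
python3 -c "
from h import *
rem(448.4,324.1,25,94.1)"
```

```text
t 7.85 pos [447.1 316.5 125.6] open 29.5 units [0.25 0.06 3.35] turn [-0.   0.1 -0.1] units after turn [0.25 0.06 3.35]
q [-0.2   0.45 -0.66  1.9   0.34  0.91 -0.96] F [-0.4  0.3 -0.9]
```

Call:
apply_moves(linear=[[0.25,0.06,0],[0,0,0.6],[0,0,0.7],[0,0,0.7],[0,0,0.7],[0,0,0.3],[0,0,0],[0,0,0]], dr=[[0,0,0],[0,0,0],[0,0,0],[0,0,0],[0,0,0],[0,0,0],[0,0,0],[0,0,0]], jaw=[0.2,0.2,0.2,0.2,0.2,0.2,0.2,0.2])

```text
t: 8.65
tool_pos: [449.3, 325.2, 36.8]
tcp_rot: [0.682, 0.732, 0.0, 0.0]
force: [-0.2, -0.2, -0.2]
opening: 29.6
grip_force: 39.6
```

```bash
python3 -c "
from h import *
rem(448.4,324.1,24,94.1)
im=eyes.get_image('top');cv2.imwrite('pics/t2.png',cv2.resize(im[200:340,130:320],None,fx=4,fy=4))"
```

```text
t 8.65 pos [449.3 325.2  36.8] open 29.6 units [-0.04 -0.03  0.43] turn [ 0.  -0.  -0.1] units after turn [-0.04 -0.03  0.43]
q [-0.28  0.57 -0.59  1.95  0.46  0.76 -1.07] F [-0.2 -0.2 -0.2]
```

View pics/t2.png

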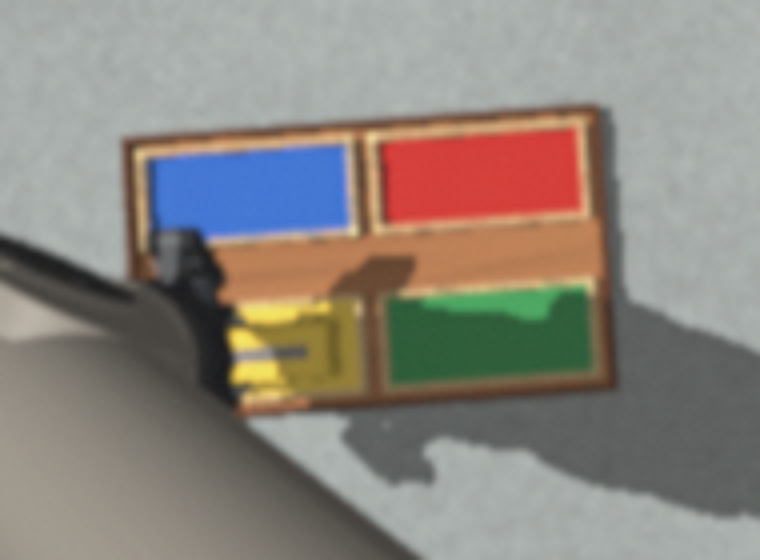

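The yellow van is above its bay, with its right end at about (337,348) in the crop. Allowing for the roof's parallax, it sits inside the bay with clearance on both sides. I'll lower it now.

Call:
apply_moves(linear=[[-0.04,-0.03,0.15],[0,0,0.1],[0,0,0.1],[0,0,0.03],[0,0,0]], dr=[[0,0,0],[0,0,0],[0,0,0],[0,0,0],[0,0,0]], jaw=[0.2,0.2,0.2,0.2,0.2])

```text
t: 9.2
tool_pos: [448.0, 323.9, 24.6]
tcp_rot: [0.682, 0.732, -0.0, 0.0]
force: [0.8, 0.6, -0.3]
opening: 29.3
grip_force: 39.8
```

Call:
apply_moves(linear=[[0,0,0.03],[0,0,0]], dr=[[0,0,0],[0,0,0]], jaw=[0.2,0.2])

```text
t: 9.4
tool_pos: [448.3, 324.0, 24.4]
tcp_rot: [0.682, 0.732, 0.0, 0.0]
force: [-0.8, -1.9, 4.9]
opening: 29.6
grip_force: 41.7
```

Call:
apply_moves(linear=[[0,0,0],[0,0,0],[0,0,0],[0,0,-0.5],[0,0,-0.9],[0,0,-1],[0,0,-1],[0,0,-0.5]], dr=[[0,0,0],[0,0,0],[0,0,0],[0,0,0],[0,0,0],[0,0,0],[0,0,0],[0,0,0]], jaw=[0.8,0.8,0.8,0.8,0.8,1,1,1])

```text
t: 10.2
tool_pos: [448.9, 325.2, 144.3]
tcp_rot: [0.681, 0.732, 0.002, 0.0]
force: [0.4, 0.3, -0.6]
opening: 85.0
grip_force: 0.0
```

```bash
python3 -c "
from h import *
rem(450,-145,130,-3.2);rem(468,-26,130,-11)"
```

```text
t 10.2 pos [448.9 325.2 144.3] open 85.0 units [-15.64  -1.08   0.44] turn [ 0.  -0.3 97.3] units after turn [ 0.91 15.65  0.48]
q [-0.2   0.43 -0.68  1.88  0.33  0.94 -0.96] F [ 0.4  0.3 -0.6]
t 10.2 pos [448.9 325.2 144.3] open 85.0 units [-11.72  -0.2    0.45] turn [  0.   -0.3 105.1] units after turn [ 2.86 11.37  0.48]
q [-0.2   0.43 -0.68  1.88  0.33  0.94 -0.96] F [ 0.4  0.3 -0.6]
```

Call:
apply_moves(linear=[[-1,0,0],[-1,0,0],[-1,0,0],[-1,0,0],[-1,0,0],[-1,0,0],[-1,0,0],[-1,0,0]], dr=[[0,0,0],[0,0,0],[0,0,0],[0,0,0],[0,0,0],[0,0,0],[0,0,0],[0,0,0]], jaw=[1,1,1,1,1,1,1,1])

```text
t: 11.0
tool_pos: [464.7, 83.2, 140.9]
tcp_rot: [0.682, 0.732, -0.0, 0.0]
force: [0.4, -0.5, -0.1]
opening: 85.6
grip_force: 0.0
```

Call:
apply_moves(linear=[[-1,0,0],[-1,0,0],[-1,0,0],[-0.7,0,0],[0,0,0],[0,0,0],[0,0,0],[0,0,0]], dr=[[0,0,0],[0,0,0],[0,0,0],[0,0,5],[0,0,8],[0,0,8],[0,0,8],[0,0,8]], jaw=[1,1,1,1,1,1,1,1])

```text
t: 11.8
tool_pos: [472.6, -26.2, 140.9]
tcp_rot: [0.88, 0.475, -0.0, -0.0]
force: [0.2, -0.9, -0.1]
opening: 85.4
grip_force: 0.0
```

Call:
apply_moves(linear=[[0,0,0],[0,0,0],[0,0,0],[0,0,0],[0,0,0],[0,0,0],[0,0,0],[0,0,0]], dr=[[0,0,8],[0,0,8],[0,0,8],[0,0,8],[0,0,8],[0,0,8],[0,0,8],[0,0,8]], jaw=[1,1,1,1,1,1,1,1])

```text
t: 12.6
tool_pos: [472.6, -26.1, 140.9]
tcp_rot: [0.998, -0.063, -0.0, -0.0]
force: [-0.2, -0.5, 0.5]
opening: 85.5
grip_force: 0.0
```

```bash
python3 -c "
from h import *
rem(468,-26,15,-11)"
```

```text
t 12.6 pos [472.6 -26.1 140.9] open 85.5 units [-0.15  0.02  4.2 ] turn [-0.   0.   3.7] units after turn [-0.15  0.03  4.2 ]
q [ 0.18  0.25 -0.29  2.07  0.09  0.83 -1.87] F [-0.2 -0.5  0.5]
```

Call:
apply_moves(linear=[[-0.15,0.03,0.4],[0,0,0.9],[0,0,0.9],[0,0,0.9],[0,0,0.7],[0,0,0.4],[0,0,0],[0,0,0]], dr=[[0,0,3.7],[0,0,0],[0,0,0],[0,0,0],[0,0,0],[0,0,0],[0,0,0],[0,0,0]], jaw=[1,1,1,1,1,1,1,0.2])

```text
t: 13.4
tool_pos: [468.7, -26.4, 15.3]
tcp_rot: [0.996, -0.093, 0.0, -0.0]
force: [-0.1, 0.5, -0.4]
opening: 73.4
grip_force: 0.0
```

Call:
apply_moves(linear=[[0,0,0],[0,0,0],[0,0,0],[0,0,0]], dr=[[0,0,0],[0,0,0],[0,0,0],[0,0,0]], jaw=[0.2,0.2,0.2,0.2])

```text
t: 13.8
tool_pos: [469.0, -26.5, 15.7]
tcp_rot: [0.996, -0.093, 0.001, -0.0]
force: [-1.3, 0.2, 7.5]
opening: 29.8
grip_force: 39.0
```

Call:
apply_moves(linear=[[0,0,-0.3],[0,0,-0.6],[0,0,-0.8],[0,0,-0.8],[0,0,-0.8],[0,0,-0.5],[0,0,0]], dr=[[0,0,0],[0,0,0],[0,0,0],[0,0,0],[0,0,0],[0,0,0],[0,0,0]], jaw=[0.2,0.2,0.2,0.2,0.2,0.2,0.2])

```text
t: 14.5
tool_pos: [469.9, -26.6, 131.3]
tcp_rot: [0.996, -0.093, 0.002, -0.0]
force: [0.3, 0.4, -1.2]
opening: 29.7
grip_force: 39.6
```

```bash
python3 -c "
from h import *
rem(457.8,192.5,130,94.1)
for n in('top','scene'):
  print(n)
  for k,c in blobs(n,eyes.get_image(n)): print(k,c.mean(0).round(),rect(n,c,46),rect(n,c,8)[:2])"
```

```text
t 14.5 pos [469.9 -26.6 131.3] open 29.7 units [-1.74 -7.1   0.04] turn [   0.2   -0.2 -104.7] units after turn [7.31 0.12 0.04]
q [ 0.17  0.25 -0.28  2.09  0.1   0.8  -1.93] F [ 0.3  0.4 -1.2]
top
red [250. 244.] (546.4, 193.2, 110.2, 46.8, -86.3) (548.9, 198.6)
red [344. 209.] (622.4, -15.9, 104.3, 31.4, -11.5) (627.5, -17.8)
red [404. 138.] (783.2, -151.0, 72.5, 23.3, 80.3) (794.0, -157.7)
blue [192. 248.] (537.4, 321.7, 106.5, 44.0, -86.0) (539.6, 331.6)
blue [407. 206.] (629.8, -155.0, 105.7, 33.5, -19.0) (635.2, -161.9)
green [252. 283.] (459.3, 188.0, 106.1, 42.1, -86.0) (458.7, 193.2)
green [468. 213.] (612.8, -290.8, 101.9, 36.6, 5.7) (617.6, -302.3)
yellow [193. 288.] (449.8, 318.9, 120.7, 51.0, -85.7) (448.9, 328.7)
scene
red [359. 313.] (563.4, 222.2, 116.8, 57.2, -86.7) (549.1, 200.9)
red [277. 245.] (626.0, -3.7, 105.7, 54.5, -11.7) (614.1, -33.6)
red [182. 234.] (795.1, -129.6, 87.2, 23.1, 80.3) (789.6, -164.3)
blue [396. 358.] (550.5, 344.6, 107.0, 43.9, -86.1) (535.7, 327.9)
blue [248. 204.] (633.5, -143.1, 102.9, 58.9, -19.2) (621.9, -178.3)
green [393. 290.] (472.8, 211.2, 105.4, 41.3, -86.2) (455.0, 189.4)
green [325. 182.] (446.7, -121.2, 68.4, 44.3, 72.3) (428.0, -155.5)
green [356. 177.] (373.9, -105.8, 72.3, 37.2, 59.5) (352.4, -139.5)
green [231. 165.] (615.2, -279.6, 108.3, 56.0, 5.9) (602.9, -320.0)
yellow [434. 334.] (460.7, 333.5, 132.5, 65.7, -86.2) (442.5, 316.4)
yellow [141. 171.] (809.8, -366.1, 71.6, 66.0, -16.4) (804.9, -409.7)
```

Call:
apply_moves(linear=[[0,0,0],[0,0,0],[0,0,0],[0,0,0],[0,0,0],[0,0,0],[0,0,0],[0,0,0]], dr=[[0,0,-4],[0,0,-8],[0,0,-8],[0,0,-8],[0,0,-8],[0,0,-8],[0,0,-8],[0,0,-8]], jaw=[0.2,0.2,0.2,0.2,0.2,0.2,0.2,0.2])

```text
t: 15.4
tool_pos: [467.2, -26.5, 127.5]
tcp_rot: [0.907, 0.42, -0.001, -0.001]
force: [-0.3, 0.3, -1.1]
opening: 29.9
grip_force: 39.6
```

Call:
apply_moves(linear=[[0,0,0],[0,0,0],[0,0,0],[0,0,0],[0,0,0],[0,0,0],[0,0,0],[0.5,0,0]], dr=[[0,0,-8],[0,0,-8],[0,0,-8],[0,0,-8],[0,0,-8],[0,0,-4.7],[0,0,0],[0,0,0]], jaw=[0.2,0.2,0.2,0.2,0.2,0.2,0.2,0.2])

```text
t: 16.2
tool_pos: [466.5, -13.4, 127.7]
tcp_rot: [0.684, 0.73, -0.001, -0.001]
force: [0.1, 0.0, -1.0]
opening: 29.5
grip_force: 39.6
```

Call:
apply_moves(linear=[[1,0,0],[1,0,0],[1,0,0],[1,0,0],[1,0,0],[1,0,0],[0.8,0,0],[0,0,0]], dr=[[0,0,0],[0,0,0],[0,0,0],[0,0,0],[0,0,0],[0,0,0],[0,0,0],[0,0,0]], jaw=[0.2,0.2,0.2,0.2,0.2,0.2,0.2,0.2])

```text
t: 17.0
tool_pos: [451.7, 195.9, 128.5]
tcp_rot: [0.68, 0.733, 0.001, -0.001]
force: [-1.0, -0.0, -0.9]
opening: 29.6
grip_force: 39.6
```

```bash
python3 -c "
from h import *
rem(457.8,192.5,36,94.1)"
```

```text
t 17.0 pos [451.7 195.9 128.5] open 29.6 units [-0.14  0.2   3.08] turn [-0.  -0.1  0.1] units after turn [-0.13  0.2   3.08]
q [ 0.04  0.35 -0.69  2.02  0.29  0.86 -0.73] F [-1.  -0.  -0.9]
```

Call:
apply_moves(linear=[[-0.13,0.2,0],[0,0,0.6],[0,0,0.7],[0,0,0.7],[0,0,0.7],[0,0,0.4],[0,0,0],[0,0,0]], dr=[[0,0,0],[0,0,0],[0,0,0],[0,0,0],[0,0,0],[0,0,0],[0,0,0],[0,0,0]], jaw=[0.2,0.2,0.2,0.2,0.2,0.2,0.2,0.2])

```text
t: 17.8
tool_pos: [459.5, 188.0, 36.0]
tcp_rot: [0.682, 0.731, -0.0, 0.0]
force: [0.5, 0.2, -0.9]
opening: 29.6
grip_force: 39.7
```

```bash
python3 -c "
from h import *
rem(457.8,192.5,24,94.1)"
```

```text
t 17.8 pos [459.5 188.   36. ] open 29.6 units [ 0.15 -0.05  0.4 ] turn [ 0.   0.  -0.1] units after turn [ 0.15 -0.04  0.4 ]
q [-0.03  0.5  -0.6   2.08  0.44  0.68 -0.85] F [ 0.5  0.2 -0.9]
```

Call:
apply_moves(linear=[[0.15,-0.04,0],[0,0,0.1],[0,0,0.1],[0,0,0.1],[0,0,0.06],[0,0,0],[0,0,0]], dr=[[0,0,0],[0,0,0],[0,0,0],[0,0,0],[0,0,0],[0,0,0],[0,0,0]], jaw=[0.2,0.2,0.2,0.2,0.2,0.2,0.2])

```text
t: 18.5
tool_pos: [457.5, 192.8, 24.9]
tcp_rot: [0.682, 0.732, -0.0, -0.0]
force: [0.5, 0.0, -0.8]
opening: 29.7
grip_force: 39.7
```

Call:
apply_moves(linear=[[0,0,0.04],[0,0,0]], dr=[[0,0,0],[0,0,0]], jaw=[0.2,0.2])

```text
t: 18.7
tool_pos: [457.7, 192.8, 23.9]
tcp_rot: [0.682, 0.732, 0.0, 0.0]
force: [0.1, -0.1, 0.6]
opening: 29.8
grip_force: 40.0
```

Call:
apply_moves(linear=[[0,0,0.02],[0,0,0],[0,0,0],[0,0,0],[0,0,0],[0,0,-0.7],[0,0,-1],[0,0,-1]], dr=[[0,0,0],[0,0,0],[0,0,0],[0,0,0],[0,0,0],[0,0,0],[0,0,0],[0,0,0]], jaw=[0.2,0.2,0.8,0.8,0.8,0.8,0.8,1])

```text
t: 19.5
tool_pos: [456.9, 192.7, 104.7]
tcp_rot: [0.681, 0.732, -0.001, -0.0]
force: [-0.0, 1.2, 1.3]
opening: 80.7
grip_force: 0.0
```

Call:
apply_moves(linear=[[0,0,-1],[0,0,0],[0,0,0]], dr=[[0,0,0],[0,0,0],[0,0,0]], jaw=[1,1,1])

```text
t: 19.8
tool_pos: [457.8, 192.7, 134.5]
tcp_rot: [0.682, 0.732, 0.0, 0.0]
force: [-0.3, -0.9, -0.2]
opening: 85.4
grip_force: 0.0
```

```bash
python3 -c "
from h import *
rem(450,-145,130,-3.2)"
```

```text
t 19.8 pos [457.8 192.7 134.5] open 85.4 units [-11.21  -1.06   0.15] turn [ 0.1 -0.1 97.2] units after turn [ 0.37 11.25  0.15]
q [ 0.06  0.35 -0.69  2.01  0.29  0.88 -0.72] F [-0.3 -0.9 -0.2]
```

Call:
apply_moves(linear=[[-1,-0.1,0],[-1,-0.1,0],[-1,-0.1,0],[-1,-0.1,0],[-1,-0.1,0],[-1,-0.1,0],[-1,-0.1,0],[-1,-0.1,0]], dr=[[0,0,0],[0,0,0],[0,0,0],[0,0,0],[0,0,0],[0,0,0],[0,0,0],[0,0,0]], jaw=[1,1,1,1,1,1,1,1])

```text
t: 20.6
tool_pos: [449.3, -49.5, 132.8]
tcp_rot: [0.682, 0.732, -0.001, -0.001]
force: [0.4, 0.2, -0.2]
opening: 85.8
grip_force: 0.0
```

Call:
apply_moves(linear=[[-1,-0.1,0],[-1,-0.1,0],[-1,0,0],[-0.2,0,0],[0,0,0],[0,0,0],[0,0,0],[0,0,0]], dr=[[0,0,0],[0,0,0],[0,0,0],[0,0,4],[0,0,8],[0,0,8],[0,0,8],[0,0,8]], jaw=[1,1,1,1,1,1,1,1])

```text
t: 21.4
tool_pos: [450.2, -144.3, 132.6]
tcp_rot: [0.876, 0.483, -0.001, -0.001]
force: [0.7, 0.1, 0.4]
opening: 85.3
grip_force: 0.0
```

Call:
apply_moves(linear=[[0,0,0],[0,0,0],[0,0,0],[0,0,0],[0,0,0],[0,0,0],[0,0,0],[0,0,0]], dr=[[0,0,8],[0,0,8],[0,0,8],[0,0,8],[0,0,8],[0,0,8],[0,0,8],[0,0,4]], jaw=[1,1,1,1,1,1,1,1])

```text
t: 22.2
tool_pos: [450.2, -144.3, 132.6]
tcp_rot: [1.0, -0.019, -0.002, -0.0]
force: [0.8, 0.4, -0.4]
opening: 85.1
grip_force: 0.0
```

```bash
python3 -c "
from h import *
rem(450,-145,15,-3.2)
im=eyes.get_image('scene');cv2.imwrite('pics/s3.png',cv2.resize(im[100:420,150:500],None,fx=2,fy=1.85))"
```

```text
t 22.2 pos [ 450.2 -144.3  132.6] open 85.1 units [0.01 0.02 3.92] turn [-0.   0.2  1. ] units after turn [-0.01  0.02  3.92]
q [ 0.4   0.26 -0.26  2.08  0.09  0.82 -1.52] F [ 0.8  0.4 -0.4]
```

View pics/s3.png

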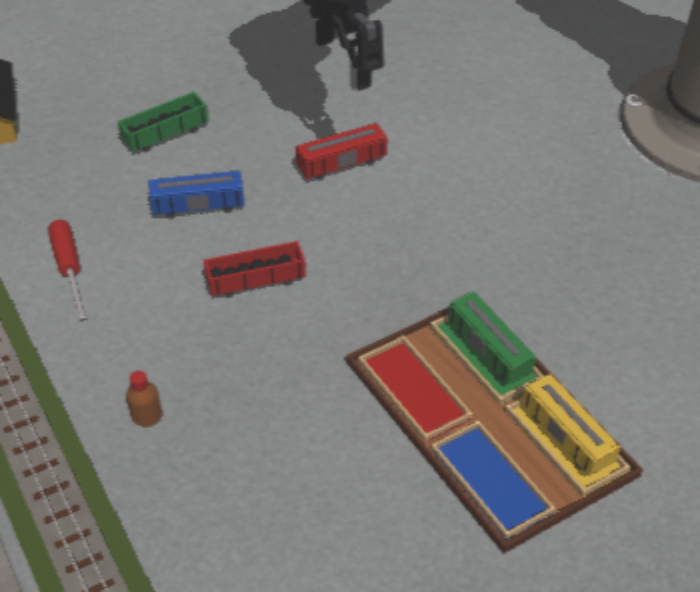

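Both placed vans stand upright in their bays, green at about (490,340) and yellow at (570,430) in this crop. The gripper is over the red van at (342,150).

Call:
apply_moves(linear=[[0,0.02,0.4],[0,0,0.9],[0,0,0.9],[0,0,0.8],[0,0,0.6],[0,0,0.3],[0,0,0],[0,0,0]], dr=[[0,0,1],[0,0,0],[0,0,0],[0,0,0],[0,0,0],[0,0,0],[0,0,0],[0,0,0]], jaw=[1,1,1,1,1,1,1,0.2])

```text
t: 23.05
tool_pos: [451.4, -145.0, 17.2]
tcp_rot: [1.0, -0.025, -0.0, -0.0]
force: [0.3, 0.2, 0.1]
opening: 73.2
grip_force: 0.0
```

Call:
apply_moves(linear=[[0,0,0],[0,0,0],[0,0,0],[0,0,0]], dr=[[0,0,0],[0,0,0],[0,0,0],[0,0,0]], jaw=[0.2,0.2,0.2,0.2])

```text
t: 23.45
tool_pos: [452.0, -145.8, 18.2]
tcp_rot: [1.0, -0.026, 0.001, 0.0]
force: [-1.9, -0.9, 6.9]
opening: 26.3
grip_force: 44.2
```

Call:
apply_moves(linear=[[0,0,-0.3],[0,0,-0.6],[0,0,-0.8],[0,0,-0.8],[0,0,-0.8],[0,0,-0.7],[0,0,0]], dr=[[0,0,0],[0,0,0],[0,0,0],[0,0,0],[0,0,0],[0,0,0],[0,0,0]], jaw=[0.2,0.2,0.2,0.2,0.2,0.2,0.2])

```text
t: 24.15
tool_pos: [453.4, -145.4, 140.4]
tcp_rot: [1.0, -0.026, 0.003, 0.001]
force: [0.2, -0.2, -1.4]
opening: 26.0
grip_force: 43.5
```

```bash
python3 -c "
from h import *
rem(547.6,198.9,135,94.1)"
```

```text
t 24.15 pos [ 453.4 -145.4  140.4] open 26.0 units [  2.55 -11.62   0.18] turn [  0.3  -0.2 -97. ] units after turn [11.22  3.95  0.18]
q [ 0.41  0.25 -0.26  2.07  0.09  0.83 -1.53] F [ 0.2 -0.2 -1.4]
```

```bash
python3 -c "
from h import *
im=eyes.get_image('scene');cv2.imwrite('pics/s4.png',cv2.resize(im[50:250,220:420],None,fx=3,fy=3,interpolation=cv2.INTER_CUBIC))
print(manip.sense()['opening'],manip.sense()['torque'])"
```

```text
26.181757626871914 [ 0.0081425  -0.00084047  0.02019488]
```

View pics/s4.png

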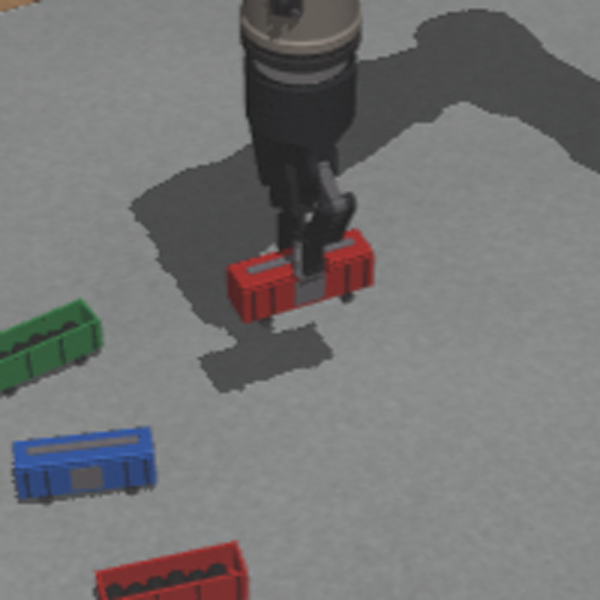

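The red van hangs roughly level at crop (300,275), and the pads are on its sides above the grey door panel. I'll carry on.

Call:
apply_moves(linear=[[0,0,0],[0,0,0],[0,0,0],[0,0,0],[0,0,0],[0,0,0],[0,0,0],[0,0,0]], dr=[[0,0,-4],[0,0,-8],[0,0,-8],[0,0,-8],[0,0,-8],[0,0,-8],[0,0,-8],[0,0,-8]], jaw=[0.2,0.2,0.2,0.2,0.2,0.2,0.2,0.2])

```text
t: 25.0
tool_pos: [450.4, -144.7, 136.1]
tcp_rot: [0.877, 0.48, -0.001, -0.001]
force: [-0.0, 0.2, -0.7]
opening: 26.1
grip_force: 43.5
```

Call:
apply_moves(linear=[[0,0,0],[0,0,0],[0,0,0],[0,0,0],[0,0,0],[0,0,0],[0.5,0.2,0],[0.9,0.3,0]], dr=[[0,0,-8],[0,0,-8],[0,0,-8],[0,0,-8],[0,0,-5],[0,0,0],[0,0,0],[0,0,0]], jaw=[0.2,0.2,0.2,0.2,0.2,0.2,0.2,0.2])

```text
t: 25.8
tool_pos: [462.5, -103.5, 136.4]
tcp_rot: [0.684, 0.729, -0.001, -0.0]
force: [0.7, 0.6, -0.8]
opening: 26.6
grip_force: 43.5
```

Call:
apply_moves(linear=[[0.9,0.3,0],[0.9,0.3,0],[0.9,0.3,0],[0.9,0.3,0],[0.9,0.3,0],[0.9,0.3,0],[0.9,0.3,0],[0.9,0.3,0]], dr=[[0,0,0],[0,0,0],[0,0,0],[0,0,0],[0,0,0],[0,0,0],[0,0,0],[0,0,0]], jaw=[0.2,0.2,0.2,0.2,0.2,0.2,0.2,0.2])

```text
t: 26.6
tool_pos: [519.5, 119.5, 136.4]
tcp_rot: [0.683, 0.731, -0.001, -0.0]
force: [0.4, -0.3, -0.5]
opening: 26.1
grip_force: 43.5
```

```bash
python3 -c "
from h import *
rem(547.6,198.9,38,94.1)"
```

```text
t 26.6 pos [519.5 119.5 136.4] open 26.1 units [2.58 1.12 3.28] turn [-0.1  0.  -0.2] units after turn [2.57 1.12 3.28]
q [ 0.17  0.4  -0.63  1.93  0.29  0.91 -0.54] F [ 0.4 -0.3 -0.5]
```

Call:
apply_moves(linear=[[0.9,0.4,0],[0.9,0.4,0],[0.5,0.2,0],[0,0,0],[0,0,0],[0,0,0]], dr=[[0,0,0],[0,0,0],[0,0,0],[0,0,0],[0,0,0],[0,0,0]], jaw=[0.2,0.2,0.2,0.2,0.2,0.2])

```text
t: 27.2
tool_pos: [544.6, 187.5, 136.8]
tcp_rot: [0.682, 0.731, -0.001, 0.0]
force: [-0.5, -0.6, -1.3]
opening: 26.1
grip_force: 43.5
```

```bash
python3 -c "
from h import *
rem(547.6,198.9,38,94.1)
im=eyes.get_image('scene');cv2.imwrite('pics/s5.png',cv2.resize(im[180:380,260:460],None,fx=3,fy=3,interpolation=cv2.INTER_CUBIC))"
```

```text
t 27.2 pos [544.6 187.5 136.8] open 26.1 units [0.38 0.13 3.29] turn [-0.1  0.1 -0.2] units after turn [0.37 0.13 3.29]
q [ 0.04  0.47 -0.63  1.83  0.33  0.95 -0.66] F [-0.5 -0.6 -1.3]
```

View pics/s5.png

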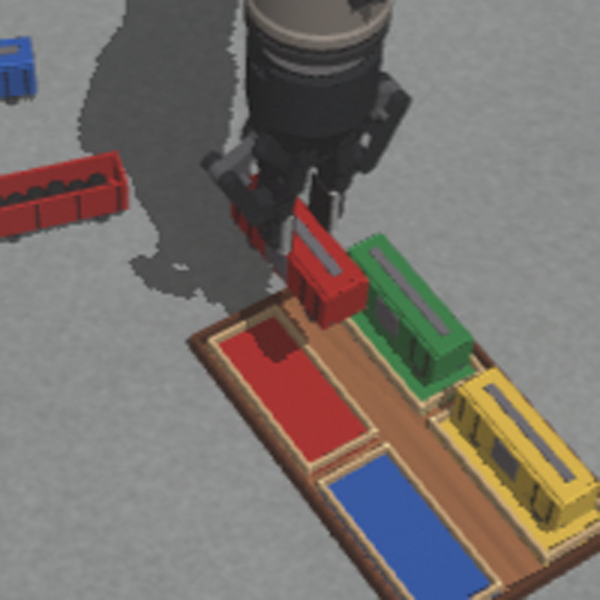

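The red van hangs upright at crop (325,265), ahead of the red bay, and the green and yellow vans are in order.

Call:
apply_moves(linear=[[0.3,0.13,0],[0,0,0.5],[0,0,0.7],[0,0,0.7],[0,0,0.7],[0,0,0.6],[0,0,0],[0,0,0]], dr=[[0,0,0],[0,0,0],[0,0,0],[0,0,0],[0,0,0],[0,0,0],[0,0,0],[0,0,0]], jaw=[0.2,0.2,0.2,0.2,0.2,0.2,0.2,0.2])

```text
t: 28.05
tool_pos: [547.8, 198.7, 40.7]
tcp_rot: [0.682, 0.732, -0.0, -0.0]
force: [0.7, -0.3, -0.9]
opening: 26.1
grip_force: 43.5
```

```bash
python3 -c "
from h import *
rem(547.6,198.9,26,94.1)"
```

```text
t 28.05 pos [547.8 198.7  40.7] open 26.1 units [ 0.01 -0.01  0.49] turn [-0.1  0.  -0. ] units after turn [ 0.01 -0.01  0.49]
q [-0.03  0.6  -0.56  1.88  0.44  0.79 -0.75] F [ 0.7 -0.3 -0.9]
```

Call:
apply_moves(linear=[[0,0,0.1],[0,0,0.15],[0,0,0.1],[0,0,0.08],[0,0,0],[0,0,0]], dr=[[0,0,0],[0,0,0],[0,0,0],[0,0,0],[0,0,0],[0,0,0]], jaw=[0.2,0.2,0.2,0.2,0.2,0.2])

```text
t: 28.65
tool_pos: [548.2, 198.7, 28.3]
tcp_rot: [0.682, 0.732, 0.0, 0.0]
force: [-0.7, -0.1, 0.2]
opening: 26.1
grip_force: 43.5
```

Call:
apply_moves(linear=[[0,0,0.05],[0,0,0],[0,0,0]], dr=[[0,0,0],[0,0,0],[0,0,0]], jaw=[0.2,0.2,0.2])

```text
t: 28.95
tool_pos: [548.2, 198.7, 26.8]
tcp_rot: [0.682, 0.732, -0.0, 0.0]
force: [0.2, 0.5, -0.8]
opening: 25.9
grip_force: 43.5
```

Call:
apply_moves(linear=[[0,0,0.04],[0,0,0]], dr=[[0,0,0],[0,0,0]], jaw=[0.2,0.2])

```text
t: 29.15
tool_pos: [548.4, 198.8, 26.2]
tcp_rot: [0.682, 0.732, 0.0, 0.0]
force: [-0.0, -1.5, 4.6]
opening: 26.3
grip_force: 45.1
```

Call:
apply_moves(linear=[[0,0,0],[0,0,0],[0,0,0],[0,0,-0.6],[0,0,-1],[0,0,-1],[0,0,-1],[0,0,0]], dr=[[0,0,0],[0,0,0],[0,0,0],[0,0,0],[0,0,0],[0,0,0],[0,0,0],[0,0,0]], jaw=[0.8,0.8,0.8,0.8,0.8,1,1,1])

```text
t: 29.95
tool_pos: [550.7, 200.2, 137.8]
tcp_rot: [0.682, 0.732, 0.003, 0.002]
force: [0.7, 0.4, 0.2]
opening: 85.4
grip_force: 0.0
```

```bash
python3 -c "
from h import *
rem(630,-156,130,-19)
for n in('top','scene'):
  print(n)
  for k,c in blobs(n,eyes.get_image(n)): print(k,c.mean(0).round(),rect(n,c,46),rect(n,c,8)[:2])"
```

```text
t 29.95 pos [550.7 200.2 137.8] open 85.4 units [-12.03   1.79   0.25] turn [ 1.000e-01 -5.000e-01  1.131e+02] units after turn [ 6.37 10.37  0.26]
q [ 0.03  0.48 -0.63  1.81  0.34  0.95 -0.67] F [0.7 0.4 0.2]
top
red [268. 240.] (552.2, 160.7, 53.3, 47.6, 74.7) (554.9, 164.9)
red [344. 209.] (622.2, -15.8, 103.9, 31.4, -11.5) (627.3, -17.8)
red [404. 138.] (783.2, -151.0, 72.5, 23.3, 80.3) (794.0, -157.7)
blue [407. 206.] (629.8, -155.0, 105.8, 33.5, -19.0) (635.2, -161.9)
green [468. 213.] (612.7, -290.6, 102.3, 36.8, 6.2) (617.5, -302.2)
yellow [183. 290.] (448.4, 334.4, 89.5, 50.0, -86.0) (447.5, 344.7)
scene
red [358. 307.] (554.3, 210.5, 139.5, 58.6, -87.5) (539.7, 188.8)
red [277. 245.] (625.6, -3.8, 106.6, 54.8, -11.7) (613.7, -33.7)
red [182. 234.] (795.0, -129.6, 87.2, 23.0, 80.3) (789.5, -164.3)
blue [396. 358.] (550.5, 344.6, 107.0, 43.9, -86.1) (535.7, 327.9)
blue [247. 204.] (633.5, -143.1, 102.9, 58.9, -19.2) (621.9, -178.3)
green [394. 288.] (465.6, 200.5, 125.6, 57.3, -86.4) (447.6, 178.4)
green [231. 165.] (615.5, -280.0, 108.8, 55.4, 6.1) (603.2, -320.3)
yellow [434. 335.] (460.6, 333.5, 132.5, 65.3, -86.2) (442.4, 316.4)
yellow [141. 171.] (810.0, -365.9, 71.5, 65.6, -15.8) (805.0, -409.5)
```

Call:
apply_moves(linear=[[-0.95,0.14,0],[-0.95,0.14,0],[-0.95,0.14,0],[-0.95,0.14,0],[-0.95,0.14,0],[-0.95,0.14,0],[-0.95,0.14,0],[-0.95,0.14,0]], dr=[[0,0,0],[0,0,0],[0,0,0],[0,0,0],[0,0,0],[0,0,0],[0,0,0],[0,0,0]], jaw=[1,1,1,1,1,1,1,1])

```text
t: 30.85
tool_pos: [596.9, -27.7, 131.9]
tcp_rot: [0.682, 0.732, -0.001, -0.001]
force: [-0.1, -0.8, 0.3]
opening: 85.3
grip_force: 0.0
```

Call:
apply_moves(linear=[[-0.95,0.14,0],[-0.95,0.14,0],[-0.95,0.14,0],[-0.95,0.14,0],[-0.65,0.1,0],[0,0,0],[0,0,0],[0,0,0]], dr=[[0,0,0],[0,0,0],[0,0,0],[0,0,0],[0,0,5],[0,0,8],[0,0,8],[0,0,8]], jaw=[1,1,1,1,1,1,1,1])

```text
t: 31.65
tool_pos: [625.9, -158.3, 131.6]
tcp_rot: [0.845, 0.535, -0.001, -0.001]
force: [-1.3, -0.2, 0.1]
opening: 85.2
grip_force: 0.0
```

Call:
apply_moves(linear=[[0,0,0],[0,0,0],[0,0,0],[0,0,0],[0,0,0],[0,0,0],[0,0,0],[0,0,0]], dr=[[0,0,8],[0,0,8],[0,0,8],[0,0,8],[0,0,8],[0,0,8],[0,0,8],[0,0,8]], jaw=[1,1,1,1,1,1,1,1])

```text
t: 32.45
tool_pos: [626.0, -158.1, 131.7]
tcp_rot: [1.0, 0.006, -0.001, -0.0]
force: [-0.1, -0.2, 0.7]
opening: 85.4
grip_force: 0.0
```

Call:
apply_moves(linear=[[0,0,0],[0,0,0],[0,0,0],[0,0,0],[0,0,0]], dr=[[0,0,8],[0,0,8],[0,0,3],[0,0,0],[0,0,0]], jaw=[1,1,1,1,1])

```text
t: 32.95
tool_pos: [626.4, -158.0, 132.4]
tcp_rot: [0.988, -0.155, -0.001, 0.0]
force: [1.2, 0.3, 0.1]
opening: 85.3
grip_force: 0.0
```

```bash
python3 -c "
from h import *
rem(630,-156,15,-19)
im=eyes.get_image('scene');cv2.imwrite('pics/s6.png',cv2.resize(im[230:400,310:480],None,fx=3,fy=3,interpolation=cv2.INTER_CUBIC))
im=eyes.get_image('top');cv2.imwrite('pics/t6.png',cv2.resize(im[200:330,140:310],None,fx=4,fy=4,interpolation=cv2.INTER_CUBIC))"
```

```text
t 32.95 pos [ 626.4 -158.   132.4] open 85.3 units [ 0.1  -0.1   3.91] turn [0.  0.1 1.2] units after turn [ 0.09 -0.1   3.91]
q [ 0.22  0.51 -0.1   1.69  0.06  0.95 -1.78] F [1.2 0.3 0.1]
```

View pics/t6.png

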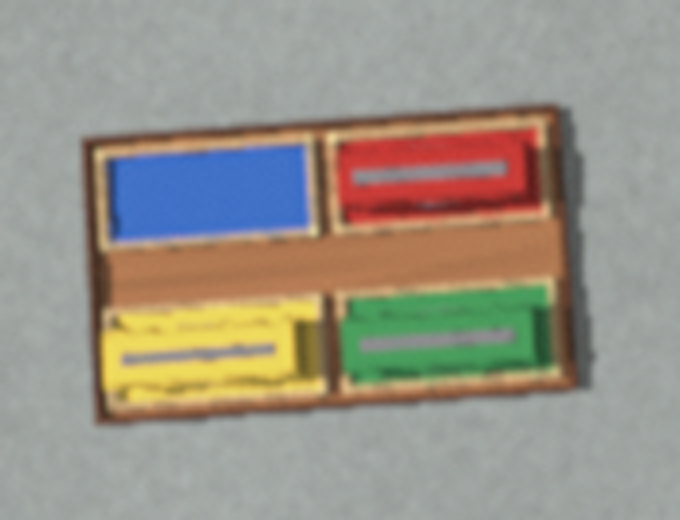

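View pics/s6.png

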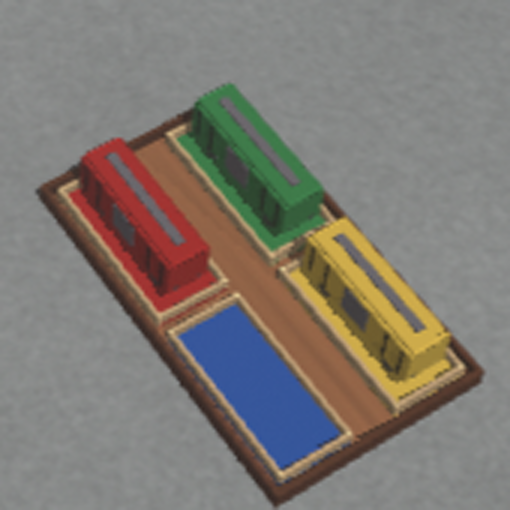

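Three vans stand level in their bays. Blue is next.

Call:
apply_moves(linear=[[0.09,-0.1,0.4],[0,0,0.9],[0,0,0.9],[0,0,0.8],[0,0,0.6],[0,0,0.3],[0,0,0],[0,0,0]], dr=[[0,0,1.2],[0,0,0],[0,0,0],[0,0,0],[0,0,0],[0,0,0],[0,0,0],[0,0,0]], jaw=[1,1,1,1,1,1,1,0.2])

```text
t: 33.85
tool_pos: [631.1, -156.1, 17.0]
tcp_rot: [0.986, -0.166, 0.0, -0.0]
force: [0.1, 0.7, -0.3]
opening: 73.4
grip_force: 0.0
```

Call:
apply_moves(linear=[[0,0,0],[0,0,0],[0,0,0],[0,0,0]], dr=[[0,0,0],[0,0,0],[0,0,0],[0,0,0]], jaw=[0.2,0.2,0.2,0.2])

```text
t: 34.25
tool_pos: [631.2, -156.4, 17.9]
tcp_rot: [0.986, -0.166, 0.001, 0.0]
force: [-1.0, -0.2, 3.9]
opening: 27.4
grip_force: 47.8
```

Call:
apply_moves(linear=[[0,0,-0.3],[0,0,-0.6],[0,0,-0.8],[0,0,-0.8],[0,0,-0.8],[0,0,-0.7],[0,0,0]], dr=[[0,0,0],[0,0,0],[0,0,0],[0,0,0],[0,0,0],[0,0,0],[0,0,0]], jaw=[0.2,0.2,0.2,0.2,0.2,0.2,0.2])

```text
t: 34.95
tool_pos: [632.8, -156.5, 140.6]
tcp_rot: [0.986, -0.166, 0.003, 0.0]
force: [0.2, 0.5, -1.1]
opening: 27.3
grip_force: 47.1
```

```bash
python3 -c "
from h import *
rem(538.2,330.5,135,94.1)
im=eyes.get_image('top');h=cv2.cvtColor(im,cv2.COLOR_BGR2HSV)
m=((h[...,1]<90)&(h[...,2]>70)).astype(np.uint8);m[:,:150]=0;m[:,310:]=0
n,l,s,c=cv2.connectedComponentsWithStats(m)
for i in range(1,n):
  if 15<s[i,4]<400: ys,xs=np.nonzero(l==i);print(s[i],rect('top',np.c_[xs,ys],56))"
```

```text
t 34.95 pos [ 632.8 -156.5  140.6] open 27.3 units [ -8.3  -14.3    0.15] turn [   0.3   -0.3 -113.2] units after turn [16.42 -1.98  0.19]
q [ 0.21  0.5  -0.09  1.68  0.05  0.96 -1.8 ] F [ 0.2  0.5 -1.1]
[165 235  55  27 315] (536.1, 317.8, 116.9, 53.4, -86.0)
[228 241  39   5 116] (547.6, 197.9, 83.3, 6.6, -86.3)
[225 270  55  27 140] (459.2, 187.2, 117.5, 50.2, -85.9)
[237 272  27   2  27] (483.0, 190.9, 56.6, 2.0, -86.7)
[230 282  39   6 165] (456.5, 192.8, 83.0, 9.2, -86.5)
[170 286  39   5 106] (448.9, 323.1, 82.7, 6.0, -85.9)
```

Call:
apply_moves(linear=[[0,0,0],[0,0,0],[0,0,0],[0,0,0],[0,0,0],[0,0,0],[0,0,0],[0,0,0]], dr=[[0,0,-4],[0,0,-8],[0,0,-8],[0,0,-8],[0,0,-8],[0,0,-8],[0,0,-8],[0,0,-8]], jaw=[0.2,0.2,0.2,0.2,0.2,0.2,0.2,0.2])

```text
t: 35.8
tool_pos: [629.5, -155.9, 135.0]
tcp_rot: [0.936, 0.352, -0.001, -0.001]
force: [0.6, -0.1, -1.5]
opening: 27.3
grip_force: 47.1
```

Call:
apply_moves(linear=[[0,0,0],[0,0,0],[0,0,0],[0,0,0],[0,0,0],[0,0,0],[0,0,0],[0.5,0,0]], dr=[[0,0,-8],[0,0,-8],[0,0,-8],[0,0,-8],[0,0,-8],[0,0,-8],[0,0,-5],[0,0,0]], jaw=[0.2,0.2,0.2,0.2,0.2,0.2,0.2,0.2])

```text
t: 36.6
tool_pos: [628.3, -143.6, 134.8]
tcp_rot: [0.684, 0.729, -0.001, -0.001]
force: [-0.0, 0.1, -1.4]
opening: 27.3
grip_force: 47.0
```

Call:
apply_moves(linear=[[0.9,-0.1,0],[0.9,-0.1,0],[0.9,-0.1,0],[0.9,-0.1,0],[0.9,-0.1,0],[0.9,-0.1,0],[0.9,-0.1,0],[0.9,-0.1,0]], dr=[[0,0,0],[0,0,0],[0,0,0],[0,0,0],[0,0,0],[0,0,0],[0,0,0],[0,0,0]], jaw=[0.2,0.2,0.2,0.2,0.2,0.2,0.2,0.2])

```text
t: 37.4
tool_pos: [589.6, 75.1, 135.9]
tcp_rot: [0.683, 0.73, -0.0, -0.001]
force: [-0.1, -0.0, -0.8]
opening: 27.4
grip_force: 47.1
```

```bash
python3 -c "
from h import *
rem(538.2,330.5,135,94.1)"
```

```text
t 37.4 pos [589.6  75.1 135.9] open 27.4 units [ 8.61 -1.15  0.03] turn [-0.1 -0.  -0.3] units after turn [ 8.61 -1.1   0.03]
q [ 0.22  0.49 -0.6   1.79  0.33  0.97 -0.44] F [-0.1 -0.  -0.8]
```

Call:
apply_moves(linear=[[0.9,-0.12,0],[0.9,-0.12,0],[0.9,-0.12,0],[0.9,-0.12,0],[0.9,-0.12,0],[0.9,-0.12,0],[0.9,-0.12,0],[0.9,-0.12,0]], dr=[[0,0,0],[0,0,0],[0,0,0],[0,0,0],[0,0,0],[0,0,0],[0,0,0],[0,0,0]], jaw=[0.2,0.2,0.2,0.2,0.2,0.2,0.2,0.2])

```text
t: 38.2
tool_pos: [545.8, 288.2, 135.8]
tcp_rot: [0.683, 0.73, -0.001, -0.0]
force: [-0.4, -0.8, -0.8]
opening: 27.1
grip_force: 47.1
```

Call:
apply_moves(linear=[[0.8,-0.1,0],[0,0,0],[0,0,0],[0,0,0]], dr=[[0,0,0],[0,0,0],[0,0,0],[0,0,0]], jaw=[0.2,0.2,0.2,0.2])

```text
t: 38.6
tool_pos: [542.9, 309.0, 136.0]
tcp_rot: [0.684, 0.73, -0.001, 0.0]
force: [-0.8, -0.1, -2.2]
opening: 27.5
grip_force: 47.1
```

```bash
python3 -c "
from h import *
rem(538.2,330.5,38,94.1)"
```

```text
t 38.6 pos [542.9 309.  136. ] open 27.5 units [ 0.73 -0.11  3.26] turn [-0.   0.1 -0.3] units after turn [ 0.73 -0.1   3.27]
q [-0.17  0.54 -0.62  1.71  0.36  1.   -0.85] F [-0.8 -0.1 -2.2]
```

Call:
apply_moves(linear=[[0.7,-0.1,0],[0,0,0.5],[0,0,0.7],[0,0,0.7],[0,0,0.7],[0,0,0.6],[0,0,0],[0,0,0]], dr=[[0,0,0],[0,0,0],[0,0,0],[0,0,0],[0,0,0],[0,0,0],[0,0,0],[0,0,0]], jaw=[0.2,0.2,0.2,0.2,0.2,0.2,0.2,0.2])

```text
t: 39.4
tool_pos: [538.7, 330.3, 40.3]
tcp_rot: [0.683, 0.73, -0.0, -0.0]
force: [0.6, 0.7, -1.0]
opening: 26.9
grip_force: 47.2
```

```bash
python3 -c "
from h import *
rem(538.2,330.5,26,94.1)"
```

```text
t 39.4 pos [538.7 330.3  40.3] open 26.9 units [ 0.01 -0.02  0.48] turn [-0.   0.  -0.3] units after turn [ 0.01 -0.02  0.48]
q [-0.24  0.67 -0.57  1.76  0.45  0.85 -0.95] F [ 0.6  0.7 -1. ]
```

Call:
apply_moves(linear=[[0,0,0.1],[0,0,0.15],[0,0,0.1],[0,0,0.09],[0,0,0.03],[0,0,0],[0,0,0]], dr=[[0,0,0],[0,0,0],[0,0,0],[0,0,0],[0,0,0],[0,0,0],[0,0,0]], jaw=[0.2,0.2,0.2,0.2,0.2,0.2,0.2])

```text
t: 40.1
tool_pos: [538.8, 330.9, 26.6]
tcp_rot: [0.683, 0.731, 0.0, 0.0]
force: [-0.4, -0.4, -1.5]
opening: 27.3
grip_force: 47.2
```

Call:
apply_moves(linear=[[0,0,0.04],[0,0,0]], dr=[[0,0,0],[0,0,0]], jaw=[0.2,0.2])

```text
t: 40.3
tool_pos: [539.1, 331.0, 25.9]
tcp_rot: [0.683, 0.731, 0.0, 0.0]
force: [-0.4, -1.0, 3.1]
opening: 27.2
grip_force: 48.0
```

Call:
apply_moves(linear=[[0,0,0],[0,0,0],[0,0,0],[0,0,-0.6],[0,0,-1],[0,0,-1],[0,0,-1],[0,0,-1]], dr=[[0,0,0],[0,0,0],[0,0,0],[0,0,0],[0,0,0],[0,0,0],[0,0,0],[0,0,0]], jaw=[0.8,0.8,0.8,0.8,0.8,1,1,1])

```text
t: 41.1
tool_pos: [538.7, 331.1, 166.0]
tcp_rot: [0.683, 0.731, 0.001, 0.0]
force: [0.5, 0.5, 0.8]
opening: 85.5
grip_force: 0.0
```

Call:
apply_moves(linear=[[-1,0,0],[-1,0,0],[-1,0,0],[-1,0,0],[-1,0,0],[-1,0,0],[-1,0,0],[-0.5,0,0]], dr=[[0,0,0],[0,0,0],[0,0,0],[0,0,0],[0,0,0],[0,0,0],[0,0,0],[0,0,0]], jaw=[1,1,1,1,1,1,1,1])

```text
t: 41.9
tool_pos: [554.4, 103.3, 164.4]
tcp_rot: [0.684, 0.729, -0.0, 0.001]
force: [0.5, 0.5, 0.0]
opening: 85.5
grip_force: 0.0
```

Call:
apply_moves(linear=[[-1,0,0],[-1,0,0],[-1,0,0],[-0.5,0,0],[0,0,0],[0,0,0]], dr=[[0,0,0],[0,0,0],[0,0,0],[0,0,0],[0,0,0],[0,0,0]], jaw=[1,1,1,1,1,1])

```text
t: 42.5
tool_pos: [561.0, 3.4, 163.7]
tcp_rot: [0.682, 0.731, 0.001, -0.0]
force: [-0.0, 1.3, 0.3]
opening: 85.4
grip_force: 0.0
```

```bash
python3 -c "
from h import *
im=eyes.get_image('top');h=cv2.cvtColor(im,cv2.COLOR_BGR2HSV)
m=((h[...,1]<105)&(h[...,2]>70)).astype(np.uint8);m[:,:150]=0;m[:,310:]=0
n,l,s,c=cv2.connectedComponentsWithStats(m)
for i in range(1,n):
  if 15<s[i,4]<400: ys,xs=np.nonzero(l==i);print(s[i],rect('top',np.c_[xs,ys],56))
for k,c in blobs('top',im): print(k,c.mean(0).round(),rect('top',c,46))
print(manip.sense()['t'],manip.sense()['tool_pos'])
s=eyes.get_image('scene')
a=cv2.resize(im[195:320,150:300],(400,333));b=cv2.resize(s[230:400,300:480],(400,378))
cv2.imwrite('pics/f.png',np.hstack([a,b[:333]]))"
```

```text
[228 240  39   6 136] (547.5, 197.9, 83.3, 7.8, -86.5)
[167 244  38   7 143] (538.6, 332.2, 81.2, 8.3, -85.8)
[224 270  57  28 397] (459.1, 186.7, 121.4, 53.5, -85.9)
[218 274   5  25  40] (453.6, 255.4, 52.4, 5.2, 5.5)
[229 281  40   8 194] (456.3, 193.8, 85.1, 10.7, -86.2)
[170 286  39   6 121] (448.8, 323.0, 82.8, 6.6, -85.7)
red [250. 244.] (546.3, 194.5, 112.5, 46.7, -86.1)
red [404. 138.] (783.2, -151.0, 72.5, 23.3, 80.3)
blue [190. 248.] (537.0, 327.7, 118.2, 43.8, -85.8)
green [252. 283.] (459.2, 190.7, 109.8, 41.9, -86.0)
green [469. 210.] (613.2, -290.8, 101.3, 36.3, 6.3)
yellow [194. 288.] (450.1, 314.3, 129.9, 50.9, -86.0)
42.55 [561.0002009    3.99747755 163.67633033]
```

View pics/f.png

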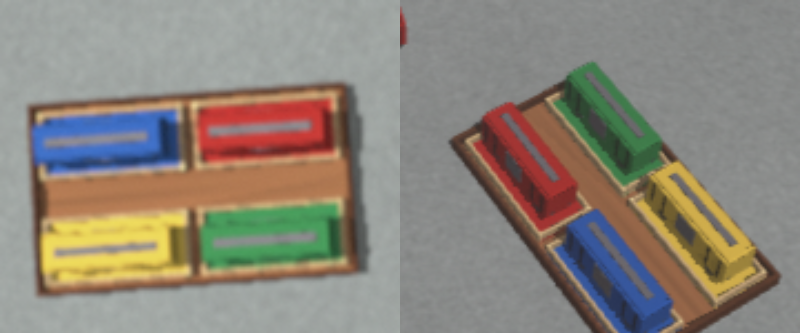

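All four vans sit upright and centred in their own bays. The roof strips measure within about 2 mm of the bay centres. The open green wagon hasn't moved, and the open red one was unmoved when last seen.

```bash
python3 -c "
from plant import order
print(order.hand_in())"
```

```text
the job is handed in; nothing more can be done
None
```

All four vans are upright in the bays of their own colour, within about 2 mm of centre, and the job was handed in at 42.6 s; the open green wagon hasn't moved, the open red one was unmoved when last seen but hidden by the arm in the final top view, and no verdict came back.

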